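# Nest the kidney-shaped capsule trays on the capsuling bench

### The job

Nest the two loose kidney-shaped trays on the one that rides on the short rails, turning each so that its outline matches the tray below: the deep tray first, pressed fully home past the sprung catches, then the shallow tray in the deep one. The bottom tray may stand anywhere along its rails, so look or feel where it is. Set the trays down rather than dropping them, leave the stack level and seated all round, and leave the wine bottle, the jar and the wrench where they are.

Things in the scene. Friction and masses are not known exactly. Their poses are not given: they have to be found in the camera images.
- holder: Fixed rail base: grey plate 150 x 268 x 10 mm with two steel rails along own y and end blocks (30 mm high). Origin: bench level under its centre; z up. On the rails a carriage carries the aluminium bottom tray, held stiffly by friction (35 N) anywhere up to 15 mm either way along own y from the middle; where it stands is not reported: it must be seen or felt.
- mid_rim (a point): Point fixed on the rail base, 88 mm above the bench: the centre of the bottom tray's outline at rim height, if its carriage stood at mid-travel. The bottom tray has the same x, height and yaw as the base; only its place along own y (within 15 mm) differs. It is 58 mm high and open inside: between its end walls it is free for about 140 mm along y (at x = 5 mm), 30 mm deep.
- deep: Loose deep aluminium tray, 74 mm high (wall 52, foot 22), about 0.36 kg. Origin: centre of its underside. Kidney outline 92 mm (own x) by 172 mm (own y): hollow side with a straight 44 mm wall faces own -x, bulging side with a straight 56 mm wall own +x. Home in the bottom tray, its origin is 66 mm above the bench, its yaw that of the holder (not half a turn off). No catches of its own.
- shallow: Loose shallow aluminium tray, 58 mm high (wall 36, foot 22), about 0.28 kg, same outline and axes. Origin: centre of its underside. Home in the deep tray, its origin is 52 mm above the deep tray's origin (118 mm above the bench), same x, y and yaw. It meets no catches.
- deep_rim (a point): Centre of the deep tray's outline at rim height, 74 mm over its origin. Outline corners of all three trays (x, +-y) from here in mm: (-25,22) (-46,50) (-40,74) (-16,86) (14,82) (36,60) (46,28). The rim wall is 8 mm thick, inside that outline; good spots to press on a rim: mid-walls at x = 42 and x = -21, y = 0.
- shallow_rim (a point): Centre of the shallow tray's outline at rim height, 58 mm over its origin. Each tray's foot (lowest 22 mm) is tapered and set in to enter the tray below: sideways play 6.8 mm when it starts to enter, 1.8 mm all round when home. Home, the upright wall's lower edge rests on the rim below.
- deep_grip (a point): Top of the deep tray's hollow-side wall at its middle (own x = -21, y = 0, rim height). Wall upright, 8 mm thick, straight for 44 mm: can be pinched from above along own x, one finger inside, one outside; 50 mm free inside across from it; inside, a ledge 48 mm below the rim.
- shallow_grip (a point): The same point on the shallow tray; inside, a ledge 32 mm below the rim, so fingertips at most 30 mm below the rim. Home, the rim of the tray below is 36 mm below this one (52 mm for the deep tray). Bottom tray only: sprung black catch noses inside both end walls, 4.5 mm proud, 6 mm below its rim; an entering tray may stop on them about 6 mm high: push down with 10 to 20 N.
- wine: Bystander: upright green wine bottle, 74 mm across, 290 mm tall; origin at its underside.
- jar: Bystander: glass jar with steel lid, 84 mm across, 110 mm tall; origin at its underside.
- wrench: Bystander: steel wrench lying flat on the bench.
Mind the look-alikes: they are no part of the job. Leave any green or pink look-alike of the shallow alone. What is shaped like the deep but yellow is not meant.

How it is judged:
By the outcome, as a careful person would: the job done as asked, in the order asked, and still so for the second after the job is handed in, with the robot touching nothing.
It also fails if it takes over 72 s, if anything falls off the work surface, if the arm or the gripper's body presses on something with over 40 N, if the wrist force passes 120 N, or if a joint passes its speed limit or range.

### The arm

A 6-joint arm with a two-finger parallel gripper is mounted at the origin on the work surface. World frame = base frame: x ahead of the robot, y to its left, z up, the work surface at z = 0. Lengths are in m, angles in rad, forces in N, time in s.
With the tool pointing down it reaches from about 0.425 to 0.95 m from the base axis. Payload 14.7 kg.
Tool frame: the origin (TCP) lies on the centre line of the jaws, within the pads' length; the fingertips stand 8 mm ahead of it and the grasp point (between the pads) lies 11 mm behind it; z points along the fingers, y is the direction in which the jaws open and shut (so a half turn about z gives the same grasp; the last joint's range is limited). The gripper opens to 85 mm and grips with 20 to 120 N. Pads are 22 mm wide; open, the fingers measure 114 mm over their backs; the gripper's body (76 mm by 85 mm) begins 54 mm behind the grasp point. The pads swing forward as they close: fully open they stand 13 mm farther back than shut.
Start: joints at [1.143, 0.48, 1.596, -0, 1.065, -0.047], TCP at [0.242, 0.603, 0.204] pointing down, gripper open.
Joint ranges: [-2.75, 2.75], [-0.82, 2.05], [0.23, 2.67], [-1.56, 4.7], [0.09, 2.69], [-2.92, 2.92]. Speed limits (rad/s): [1.89, 1.89, 2.39, 3.01, 3.01, 3.01].

### API

Orientations are given as a 3x3 rotation matrix whose columns are the frame's x, y, z axes.
In Python, from bench import robot gives the robot as it stands. The module is installed in compiled form; this text tells all that it offers. Calls block until the motion is done:
- robot.move_to(position, orientation): joint-space move of the TCP to a pose.
- robot.move_l(position, rot=None, feed=0.15, f_stop=None): straight line of the TCP; rot=None keeps the orientation; feed is the mean speed in m/s. With f_stop (N) it stops when the force on the tool has changed by that much, and returns True; else False.
- robot.move_joints(angles): joint-space move.
- robot.ungrasp() and robot.gripper_close(squeeze=None): open the fingers fully, or close them until they stop; squeeze is the grip in N (None keeps the last).
- robot.pause(seconds).
- robot.inverse_kinematics(position, orientation): joint angles nearest the present ones, or None.
- robot.capture(name): name is "scene" or "top" or "wrist"; returns (picture, depth): 384x512x3 uint8, red, green, blue; 384x512 float32, m along the optical axis (not along the pixel's ray), 0 where there is no reading.
- robot.camera_params(name): a dict with "vfov" (degrees; the focal length in pixels is half the picture's height over the tangent of half this angle, whatever the lens; pixels are square), "cx", "cy" (the principal point, pixels), "rvec" (rotation vector, rad) and "tvec" (3), from world to camera coordinates, as OpenCV has them; the wrist camera has in their place "mount" (4x4, takes a point from camera to tool coordinates, whose origin is the TCP and whose axes are the flange's). Camera axes: x right, y down, z forward; pixel columns grow to the right and rows downward; lengths in m; the calibration is good to about 2 mm. A picture is of the moment at which its call begins: read the wrist's pose just before it. camera_params takes no time and is no camera call.
A pose or a line that the arm cannot do raises robot.MotionError and nothing moves.
- robot.hand_in(): hands the job in, once; it reports no verdict.
Trained networks look in the newest picture that a camera, given by its name, has taken for a name from the list of things; names that differ only in an ending like _2 or _b are one class to them, and where a whole thing is asked for, a point or a joint stands for the part that bears it (a point fixed in the world has none). Each returns a list of dicts, best first, with "p" (0 to 1); they miss things now and then, are a little off and sometimes report something else, mostly with a low value. They report only what shows in the picture. A call takes as long as a camera call. They do not tell look-alikes from the thing itself.
- robot.cut_out(camera, thing): "mask" (384x512 bool, what is visible of it) and "point" ([row, column] in pixels, amid what is visible of it).
Readings, each from a call of its own:
- robot.get_t(): time.
- robot.get_joint_positions(): joint angles.
- robot.get_dq(): joint speeds.
- robot.get_tau(): joint torques, N m.
- robot.get_ee_pos(): TCP position.
- robot.get_tcp_rot(): TCP orientation.
- robot.get_contact_force(): force on the tool from outside, world axes, zero at the start.
- robot.get_moment(): the same for the moment, N m.
- robot.get_opening(): finger opening in m.
Only numpy, scipy, OpenCV 4.12 (cv2) and the standard library are available. Lean on these libraries where they do the work, as an engineer would, in place of code of your own. Each camera call takes 0.05 s, during which the arm holds its last target.

## Working session

There is one attempt and no reset: what is moved stays moved. The work goes in short steps, each a Python script; the robot and the scene stay as the last script left them, time stands still between calls to the robot, and variables do not carry over. Pictures are saved under pics/ and viewed, and the job is handed in when it is done.

```bash
mkdir -p pics; ls
cat > h.py <<'E'
import numpy as np, cv2
from bench import robot
def cam(n):
    p=robot.camera_params(n); f=192/np.tan(np.radians(p['vfov'])/2)
    if 'rvec' in p:
        R,_=cv2.Rodrigues(np.array(p['rvec'],float)); t=np.array(p['tvec'],float).ravel()
        T=np.eye(4);T[:3,:3]=R.T;T[:3,3]=-R.T@t
    else:
        W=np.eye(4);W[:3,:3]=robot.get_tcp_rot();W[:3,3]=robot.get_ee_pos()
        T=W@np.array(p['mount'])
    return f,p['cx'],p['cy'],T
def shot(n,fn=None):
    c=cam(n); im,d=robot.capture(n)
    if fn: cv2.imwrite('pics/'+fn,im[:,:,::-1]); np.savez('pics/'+fn[:-4]+'.npz',d=d,im=im,f=c[0],cx=c[1],cy=c[2],T=c[3])
    return im,d,c
def cloud(d,c):
    f,cx,cy,T=c; v,u=np.mgrid[:384,:512]
    P=np.stack([(u-cx)/f*d,(v-cy)/f*d,d],-1)@T[:3,:3].T+T[:3,3]
    P[d<=0]=np.nan
    return P
def ray(c,z,uv):
    f,cx,cy,T=c; uv=np.atleast_2d(uv)
    D=np.c_[(uv[:,0]-cx)/f,(uv[:,1]-cy)/f,np.ones(len(uv))]@T[:3,:3].T
    return T[:3,3]+D*((z-T[2,3])/D[:,2])[:,None]
E
python3 - <<'E'
from h import *
print(robot.camera_params('scene'),robot.camera_params('top'),robot.camera_params('wrist'))
for n in ['scene','top','wrist']:
    im,d,c=shot(n,n+'0.png'); print(n,c[0],c[3].round(3).tolist(),(d>0).mean(),d.min(),d.max())
    for t in ['holder','deep','shallow']:
        for r in robot.cut_out(n,t): print(n,t,round(r['p'],2),r['point'],r['mask'].sum())
print(robot.get_t())
E
```

```text
pics
{'vfov': 50.86916333012117, 'cx': 257.0119306525061, 'cy': 187.72012448917863, 'rvec': array([ 2.21829351,  1.18532726, -0.41977651]), 'tvec': array([-0.341845  , -0.29050063,  1.8735786 ])} {'vfov': 44.24368403787842, 'cx': 245.47050827660362, 'cy': 189.7633627940481, 'rvec': array([ 2.1182292 , -2.14371764,  0.16104045]), 'tvec': array([0.0391004 , 0.53666999, 1.74901248])} {'vfov': 61.72662139935828, 'cx': 260.45301039054914, 'cy': 196.14534900105232, 'mount': array([[ 1.04471068e-03, -9.46145921e-01, -3.23738790e-01,
         8.44723660e-02],
       [ 9.99999450e-01,  1.01832167e-03,  2.50909724e-04,
        -5.20723798e-04],
       [ 9.22730150e-05, -3.23738874e-01,  9.46146465e-01,
        -1.68868328e-01],
       [ 0.00000000e+00,  0.00000000e+00,  0.00000000e+00,
         1.00000000e+00]])}
scene 403.72200439549545 [[0.555, 0.648, -0.521, 1.355], [0.832, -0.435, 0.345, -0.489], [-0.003, -0.625, -0.78, 1.28], [0.0, 0.0, 0.0, 1.0]] 0.9960479736328125 0.0 3.6628232
scene deep 0.79 [215.7, 117.8] 1128
scene deep 0.65 [222.9, 169.5] 1102
scene shallow 0.96 [135.7, 330.8] 688
scene shallow 0.69 [150.6, 296.8] 656
scene shallow 0.57 [140.1, 249.5] 689
scene shallow 0.46 [224.4, 169.5] 1093
top 472.32236191200485 [[-0.011, -0.987, 0.162, 0.246], [-1.0, 0.013, 0.011, 0.013], [-0.013, -0.162, -0.987, 1.813], [0.0, 0.0, 0.0, 1.0]] 0.9960428873697916 0.0 2.8232477
top holder 0.79 [198.7, 246.3] 2714
top deep 0.66 [230.8, 377.9] 999
top deep 0.6 [200.4, 332.5] 945
top shallow 0.94 [256.2, 206.1] 991
top shallow 0.8 [216.6, 124.7] 968
top shallow 0.77 [210.6, 169.7] 944
wrist 321.27531707193435 [[0.371, 0.879, 0.301, 0.163], [0.929, -0.351, -0.12, 0.634], [-0.0, 0.324, -0.946, 0.373], [0.0, 0.0, 0.0, 1.0]] 0.995880126953125 0.0 0.49438527
wrist shallow 0.88 [334.9, 221.8] 6120
wrist shallow 0.57 [314.8, 12.9] 1554
0.6
```

Run:
```python
import cv2
for n in ['scene0','top0']:
    im=cv2.imread(f'pics/{n}.png')
    cr=im[90:330,60:460] if n=='top0' else im[60:330,60:460]
    cv2.imwrite(f'pics/{n}_z.png',cv2.resize(cr,None,fx=2,fy=2,interpolation=cv2.INTER_CUBIC))
```

```text
(no output)
```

View pics/scene0_z.png

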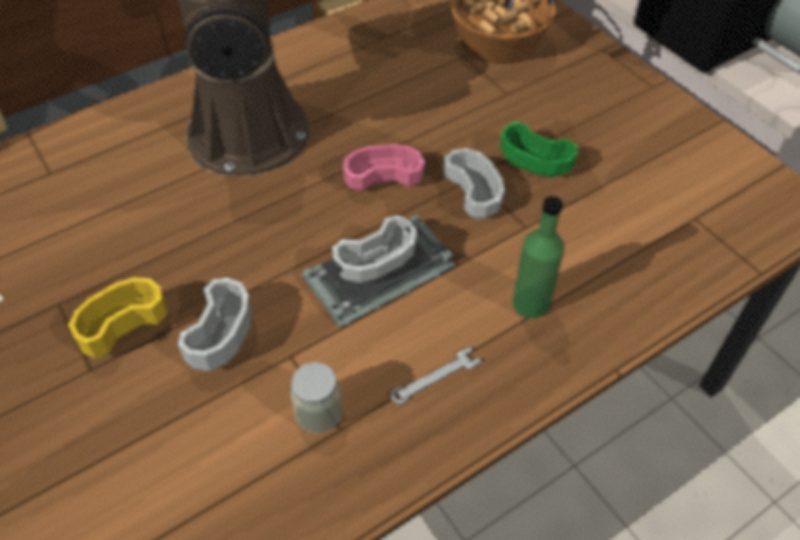

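View pics/top0_z.png

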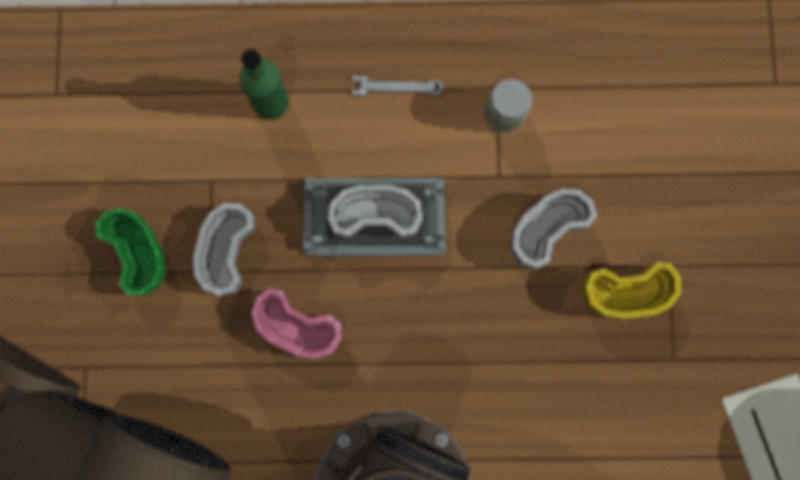

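View pics/wrist0.png

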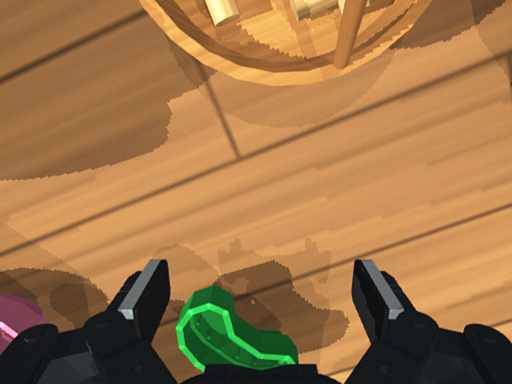

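The top view shows the holder with the silver bottom tray at px (247,197), the silver deep tray at about (337,204) and the silver shallow tray at about (171,214). The yellow, green and pink trays are look-alikes. Next I'll fit the rim outlines in both fixed views.

```bash
cat >> h.py <<'E'
from scipy.optimize import minimize, least_squares
_h=np.array([(-25,22),(-46,50),(-40,74),(-16,86),(14,82),(36,60),(46,28)])/1000.
OUT=np.vstack([_h,(_h*[1,-1])[::-1]])
def sdf(pts):
    c=(OUT*1e4).astype(np.float32).reshape(-1,1,2)
    return np.array([cv2.pointPolygonTest(c,(float(a*1e4),float(b*1e4)),True) for a,b in pts])/1e4
_g=np.arange(-0.15,0.1501,0.001)
_S=sdf(np.array([(a,b) for a in _g for b in _g])).reshape(len(_g),-1)
from scipy.interpolate import RegularGridInterpolator as RGI
SD=RGI((_g,_g),_S,bounds_error=False,fill_value=-0.15)
def toloc(p,xy):
    c,s=np.cos(p[2]),np.sin(p[2]); d=xy-p[:2]
    return np.c_[d[:,0]*c+d[:,1]*s,-d[:,0]*s+d[:,1]*c]
def fit(xy,init=None,mid=0.004):
    best=None
    m=np.median(xy,0) if init is None else init[:2]
    for a in (np.arange(0,2*np.pi,np.pi/6) if init is None else [init[2]]):
        r=least_squares(lambda p:SD(toloc(p,xy))-mid,[*m,a],loss='soft_l1',f_scale=0.003,diff_step=1e-3,x_scale=[.01,.01,.1])
        if best is None or r.cost<best.cost: best=r
    res=SD(toloc(best.x,xy))-mid
    return best.x,np.median(abs(res)),np.percentile(abs(res),90)
E
python3 - <<'E'
from h import *
def ld(fn):
    z=np.load('pics/'+fn+'.npz'); c=(float(z['f']),float(z['cx']),float(z['cy']),z['T']); return z['im'],z['d'],c
for n in ['top0','scene0']:
    im,d,c=ld(n);P=cloud(d,c)
    # table plane
    t=P[(abs(P[...,2])<.02)&(P[...,0]>.3)&(P[...,0]<.8)&(abs(P[...,1])<.5)]
    print(n,'table z',np.median(t[:,2]).round(4),t[:,2].std().round(4))
    silver=(im.max(-1).astype(int)-im.min(-1)<25)
    for nm,uv,r in [('deep',(337,204),.12),('shallow',(171,214),.12),('bottom',(247,197),.12)]:
        if n=='top0': q0=ray(c:=c,.06,[uv])[0]; globals()[nm]=q0
        q0=globals()[nm]
        m=np.hypot(P[...,0]-q0[0],P[...,1]-q0[1])<r
        m&=silver
        z=P[...,2][m]; zt=np.percentile(z,97)
        print(nm,q0.round(3),'ztop',zt.round(4),np.histogram(z,np.arange(0,.12,.005))[0])
        zr={'deep':.074,'shallow':.058,'bottom':.088}[nm]
        mm=m&(abs(P[...,2]-zr)<.006)
        print('   ',mm.sum(),fit(P[mm][:,:2]))
E
```

```text
top0 table z 0.0007 0.0052
deep [ 0.476 -0.309  0.06 ] ztop 0.0795 [137 152  57  43  64  74  35  22  15  12  22  10  20  45 108 100  24   3
   0   0   0   0   0]
    232 (array([ 0.48260062, -0.30087586,  0.69746502]), np.float64(0.0022359708042050154), np.float64(0.0038681201083215415))
shallow [0.446 0.312 0.06 ] ztop 0.0635 [157 149  59  39  67  67  44  24  29  26  66 123  74  21   0   0   0   0
   0   0   0   0   0]
    245 (array([0.4497709 , 0.31424786, 1.34031404]), np.float64(0.0022343960427431094), np.float64(0.004082584429063754))
bottom [0.507 0.027 0.06 ] ztop 0.0913 [100 206 239  91  88 280 374 202  69  36  67  67  42  21  24  11  84 134
  89  12   0   0   0]
    277 (array([ 0.51224827,  0.02562487, -0.01069426]), np.float64(0.0026060541693522944), np.float64(0.005453944760305055))
scene0 table z -0.0016 0.0041
deep [ 0.476 -0.309  0.06 ] ztop 0.0755 [ 73  39  30  45  78  81  53  63  59  50  62  55  66 106 150  47   1   0
   0   0   0   0   0]
    254 (array([ 0.48600309, -0.29899783,  0.6996736 ]), np.float64(0.0021670411196680014), np.float64(0.004500340228317519))
shallow [0.446 0.312 0.06 ] ztop 0.0603 [ 67  35  20  22  60  50  58  45  52  53  73 104  26   1   0   0   0   0
   0   0   0   0   0]
    177 (array([0.4536965 , 0.31633802, 1.33573868]), np.float64(0.002300910466405027), np.float64(0.005268683830746265))
bottom [0.507 0.027 0.06 ] ztop 0.0881 [ 78 242  87  31  86 329 151  36  32  52  83  89  47  67  59  80 124 141
  17   0   0   0   0]
    245 (array([ 0.51520479,  0.02755796, -0.0078934 ]), np.float64(0.0029433986653841547), np.float64(0.00679002894507828))
```

```bash
cat >> h.py <<'E'
def Rt(yaw):
    c,s=np.cos(yaw),np.sin(yaw)   # tool y = (c,s), z down, x = y cross z
    return np.array([[-s,c,0],[c,s,0],[0,0,-1.]])
def wfit(fn,init,zr,band=.006,gray=True,refz=True):
    im,d,c=shot('wrist',fn); P=cloud(d,c)
    m=np.hypot(P[...,0]-init[0],P[...,1]-init[1])<.12
    m&=(im.max(-1).astype(int)-im.min(-1)<30)
    z=P[...,2]; k=m&(abs(z-zr)<.012)&(abs(SD(toloc(init,np.nan_to_num(P[...,:2].reshape(-1,2)))).reshape(z.shape)-.004)<.008)
    zm=np.median(z[k]); mm=k&(abs(z-zm)<band)
    f1=fit(P[mm][:,:2],init); 
    print(fn,'z',zm.round(4),'n',mm.sum(),np.round(f1[0],4),[round(v*1000,2) for v in f1[1:]],'t',robot.get_t())
    return f1[0],zm
E
python3 - <<'E'
from h import *
robot.move_to([.452,.315,.24],Rt(1.338)); wfit('w_sh.png',[.452,.315,1.338],.058)
robot.move_to([.514,.026,.27],Rt(-.01)); wfit('w_ho.png',[.514,.026,-.01],.088)
robot.move_to([.484,-.300,.25],Rt(.6985)); wfit('w_de.png',[.484,-.300,.6985],.074)
print(robot.get_joint_positions())
E
```

```text
w_sh.png z 0.0575 n 3011 [0.448  0.3153 1.3391] [np.float64(2.16), np.float64(3.75)] t 2.0
w_ho.png z 0.087 n 3216 [ 0.5103  0.0263 -0.0098] [np.float64(2.34), np.float64(4.12)] t 3.1917
w_de.png z 0.0734 n 3091 [ 0.4804 -0.3008  0.7005] [np.float64(2.17), np.float64(3.77)] t 4.4833
[-6.06065595e-01  3.22391841e-01  1.72950583e+00  2.49976069e-04
  1.08978123e+00 -1.30547529e+00]
```

View pics/w_ho.png

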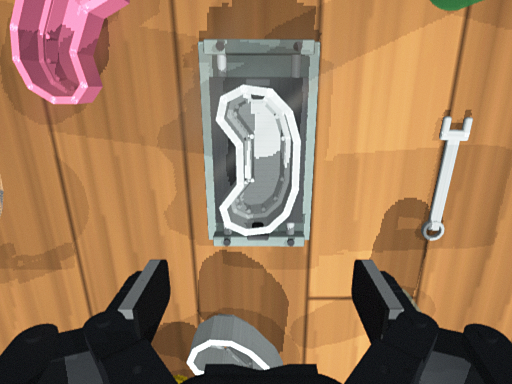

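View pics/w_de.png

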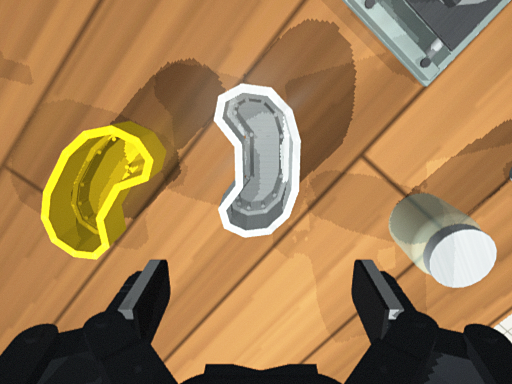

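The holder view shows the bottom tray at px (258,160) on the base, and the deep tray shows at (258,160) in its own view. Offsets between the wrist and the fixed cameras are constant in world at three tool yaws, so wrist bias is small. Next I grasp the deep tray.

```bash
cat >> h.py <<'E'
def g2w(p,l):
    c,s=np.cos(p[2]),np.sin(p[2]); return np.array([p[0]+c*l[0]-s*l[1],p[1]+s*l[0]+c*l[1]])
E
python3 - <<'E'
from h import *
p=[.4804,-.3008,.7005]; R=Rt(p[2])
a=g2w(p,(-.024,0))
robot.move_to([*a,.13],R)
print(robot.move_l([*a,.0595],feed=.08,f_stop=8),robot.get_ee_pos())
robot.gripper_close(60); print(robot.get_opening(),robot.get_contact_force().round(1))
b=robot.get_ee_pos(); print(b)
robot.move_l([*a,.10],feed=.06); print(robot.get_opening(),robot.get_contact_force().round(1),robot.get_moment().round(2))
shot('wrist','g_de.png'); shot('scene','g_des.png'); print(robot.get_t())
E
```

```text
False [ 0.4623467  -0.31650025  0.05990241]
-1.4669482547161239e-05 [ 0.1 -0.5 -0.8]
[ 0.46203076 -0.31625668  0.05948073]
-0.00011818181378545704 [0.2 0.1 0.7] [-0.05  0.04  0.01]
7.7667
```

View pics/g_de.png

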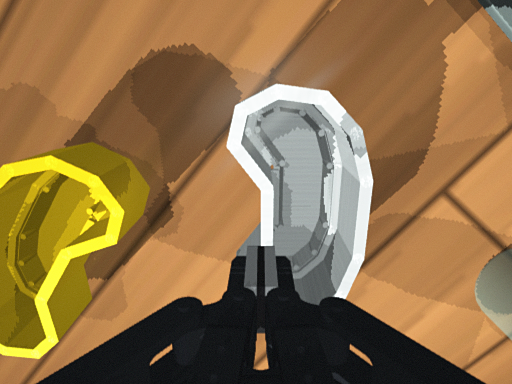

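View pics/g_des.png

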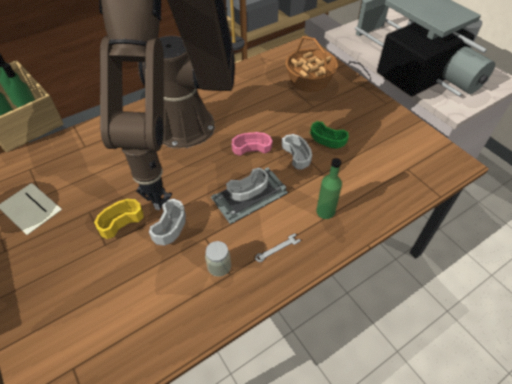

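Opening reads 0, so the grasp closed on nothing. I'll re-fit the tray to see where it is relative to the TCP.

```bash
python3 - <<'E'
from h import *
z=np.load('pics/g_de.npz'); c=(float(z['f']),float(z['cx']),float(z['cy']),z['T']); d=z['d'];im=z['im'];P=cloud(d,c)
p=np.array([.4804,-.3008,.7005])
m=np.hypot(P[...,0]-p[0],P[...,1]-p[1])<.12
m&=(im.max(-1).astype(int)-im.min(-1)<30)&(im.min(-1)>190)
print(np.histogram(P[...,2][m],np.arange(.03,.12,.005)))
mm=m&(abs(P[...,2]-.0735)<.008); f=fit(P[mm][:,:2],p); print(f)
e=np.array(robot.get_ee_pos()); print(e, toloc(f[0],e[None,:2]), toloc(p,e[None,:2]))
# fingertip points
k=(im.max(-1)<150)&(im.max(-1).astype(int)-im.min(-1)<15)&(abs(P[...,2]-.1)<.05)&(np.hypot(P[...,0]-e[0],P[...,1]-e[1])<.03)
q=P[k]; print(len(q),q[:,2].min()); lo=q[q[:,2]<q[:,2].min()+.02]; print(toloc([e[0],e[1],p[2]],lo[:,:2]).mean(0), lo.mean(0))
E
python3 - <<'E'
import cv2
im=cv2.imread('pics/g_de.png')[220:384,180:350]; cv2.imwrite('pics/g_de_z.png',cv2.resize(im,None,fx=3.5,fy=3.5))
E
```

```text
(array([  41,   49,   71,   71,   70,   93,   87,   51, 5722,   57,    0,
          0,    0,    0,    0,    0,    0]), array([0.03 , 0.035, 0.04 , 0.045, 0.05 , 0.055, 0.06 , 0.065, 0.07 ,
       0.075, 0.08 , 0.085, 0.09 , 0.095, 0.1  , 0.105, 0.11 , 0.115]))
(array([ 0.48052737, -0.30093618,  0.70363013]), np.float64(0.002043297175343517), np.float64(0.0036459140326841133))
[ 0.46179892 -0.31609079  0.09961197] [[-0.0240853   0.00056176]] [[-0.02407734  0.00030015]]
1285 0.050245772572197894
[0.00166055 0.00630425] [ 0.45900472 -0.31020067  0.05825779]
```

View pics/g_de_z.png

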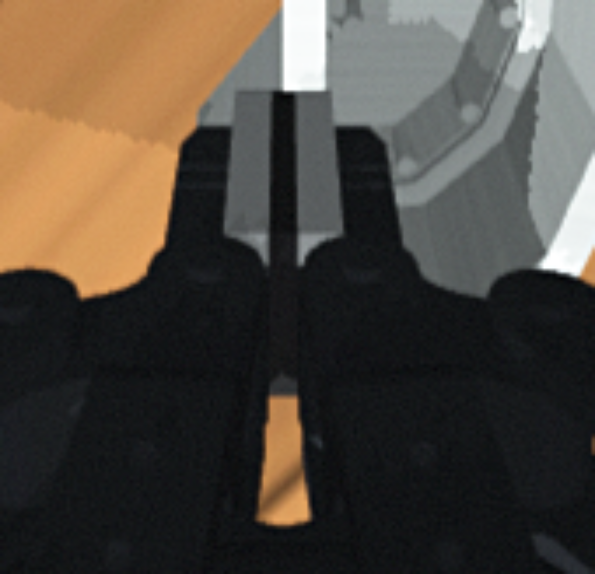

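Run:
```python
from h import *
z=np.load('pics/g_de.npz'); c=(float(z['f']),float(z['cx']),float(z['cy']),z['T']); d=z['d'];P=cloud(d,c)
e=np.array(robot.get_ee_pos())
for v in [240,246,250,260,275,285,300,320]:
    print(v,[(u,*(1000*np.array([*toloc([e[0],e[1],.7005],P[v,u][None,:2])[0],P[v,u,2]-e[2]])).round(0)) for u in (232,250,261,270,290)])
print(robot.get_opening(),robot.get_t())
```

```text
240 [(232, np.float64(-27.0), np.float64(-52.0), np.float64(-101.0)), (250, np.float64(-9.0), np.float64(-34.0), np.float64(-66.0)), (261, np.float64(-0.0), np.float64(-14.0), np.float64(-26.0)), (270, np.float64(6.0), np.float64(-15.0), np.float64(-28.0)), (290, np.float64(26.0), np.float64(-49.0), np.float64(-96.0))]
246 [(232, np.float64(-28.0), np.float64(-58.0), np.float64(-102.0)), (250, np.float64(-6.0), np.float64(11.0), np.float64(31.0)), (261, np.float64(-1.0), np.float64(11.0), np.float64(31.0)), (270, np.float64(4.0), np.float64(11.0), np.float64(30.0)), (290, np.float64(26.0), np.float64(-55.0), np.float64(-96.0))]
250 [(232, np.float64(-28.0), np.float64(-62.0), np.float64(-101.0)), (250, np.float64(-6.0), np.float64(11.0), np.float64(35.0)), (261, np.float64(-1.0), np.float64(11.0), np.float64(35.0)), (270, np.float64(4.0), np.float64(12.0), np.float64(35.0)), (290, np.float64(27.0), np.float64(-59.0), np.float64(-96.0))]
260 [(232, np.float64(-28.0), np.float64(-73.0), np.float64(-101.0)), (250, np.float64(-5.0), np.float64(11.0), np.float64(43.0)), (261, np.float64(-
[... 730 characters left out ...]
.float64(11.0), np.float64(8.0), np.float64(57.0))]
300 [(232, np.float64(-11.0), np.float64(12.0), np.float64(73.0)), (250, np.float64(-5.0), np.float64(12.0), np.float64(73.0)), (261, np.float64(-1.0), np.float64(5.0), np.float64(64.0)), (270, np.float64(3.0), np.float64(13.0), np.float64(74.0)), (290, np.float64(10.0), np.float64(13.0), np.float64(74.0))]
320 [(232, np.float64(-10.0), np.float64(12.0), np.float64(84.0)), (250, np.float64(-4.0), np.float64(12.0), np.float64(84.0)), (261, np.float64(-1.0), np.float64(-5.0), np.float64(64.0)), (270, np.float64(2.0), np.float64(12.0), np.float64(84.0)), (290, np.float64(9.0), np.float64(12.0), np.float64(83.0))]
-0.00023241242742880625 7.7667
```

The depth image puts the fingertips 30 mm behind the reported TCP, not 8 mm ahead as the text says. That explains the miss. To confirm it by touch, I'll lower the closed fingers gently onto the rim they are standing over.

Run:
```python
from h import *
p=[.4805,-.3009,.702]; a=g2w(p,(-.021,0))
robot.move_l([*a,.055],rot=Rt(p[2]),feed=.1)
print(robot.move_l([*a,.030],feed=.03,f_stop=3),robot.get_ee_pos(),robot.get_contact_force().round(1))
robot.move_l([*a,.10],feed=.15); print(robot.get_t())
```

```text
True [ 0.4647869  -0.31488133  0.04712141] [-0.2  0.1  8.2]
9.3167
```

Contact came at TCP z = 0.047 on a rim at 0.0735. The fingertips are therefore about 26.5 mm behind the TCP, and I'll use that touched value.

Run:
```python
from h import *
p=[.4805,-.3009,.702]; R=Rt(p[2]); a=g2w(p,(-.024,0))
robot.ungrasp()
print(robot.move_l([*a,.024],rot=R,feed=.08,f_stop=6),robot.get_ee_pos())
robot.gripper_close(70); print(robot.get_opening(),robot.get_contact_force().round(1))
robot.move_l([*a,.09],feed=.1); print(robot.get_opening(),robot.get_contact_force().round(1),robot.get_moment().round(2))
shot('wrist','g2_de.png'); print(robot.get_t())
```

```text
False [ 0.46247481 -0.31659984  0.02441367]
0.006642837629398435 [-1.7 -0.6  4.8]
0.0066779680278965066 [ 0.3  0.4 -4.9] [-0.02  0.04  0.01]
12.75
```

View pics/g2_de.png

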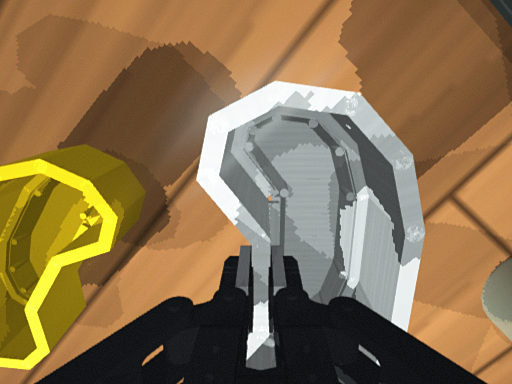

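Held (the view shows the wall between the pads at (262,270)). I'll measure the held tray's tilt and pose in the tool frame.

```bash
cat >> h.py <<'E'
def held(fn,yaw,zoff_guess=.0485,new=True):
    if new: shot('wrist',fn)
    z=np.load('pics/'+fn[:-4]+'.npz'); c=(float(z['f']),float(z['cx']),float(z['cy']),z['T']); d=z['d'];im=z['im'];P=cloud(d,c)
    e=np.array(robot.get_ee_pos()); q=g2w([e[0],e[1],yaw],(.021,0)); init=[q[0],q[1],yaw]
    m=(im.max(-1).astype(int)-im.min(-1)<30)&(im.min(-1)>150)&(abs(P[...,2]-e[2]-zoff_guess)<.012)
    L=toloc(init,np.nan_to_num(P[...,:2].reshape(-1,2))).reshape(*m.shape,2)
    m&=(abs(SD(L)-.004)<.008)&(np.hypot(L[...,0]+.021,L[...,1])>.03)
    Q=P[m]; l=L[m]; A=np.c_[l,np.ones(len(l))]; co=None; k=np.ones(len(l),bool)
    for _ in range(4):
        co=np.linalg.lstsq(A[k],Q[k,2],rcond=None)[0]; k=abs(A@co-Q[:,2])<.003
    f=fit(Q[k][:,:2],init)
    print('held n',k.sum(),'slope x,y mm/m',(co[:2]*1000).round(1),'z-tcp',(co[2]-e[2]).round(4),'pose',f[0].round(4),'res',f[1:],'tcp local',toloc(f[0],e[None,:2]).round(4),'dyaw',round(f[0][2]-yaw,4))
    return f[0],co,e
E
python3 - <<'E'
from h import *
held('g2_de.png',.702,new=False)
E
```

```text
held n 11063 slope x,y mm/m [4.8 2.8] z-tcp 0.0495 pose [ 0.4772 -0.303   0.7039] res (np.float64(0.002024376017332865), np.float64(0.003625262498246624)) tcp local [[-0.0202  0.0001]] dyaw 0.0019
```

Run:
```python
from h import *
H=[.5103,.0263,-.0098]; a=g2w(H,(-.0205,0)); yaw=H[2]-.002; R=Rt(yaw)
e=robot.get_ee_pos(); robot.move_l([e[0],e[1],.19],feed=.2)
robot.move_to([*a,.19],R)
robot.move_l([*a,.122],feed=.12)
held('h_de.png',H[2])
print(robot.get_contact_force().round(1))
r=robot.move_l([*a,.099],feed=.03,f_stop=8); print(r,robot.get_ee_pos(),robot.get_contact_force().round(1),robot.get_moment().round(2),robot.get_t())
```

```text
held n 10969 slope x,y mm/m [5.7 0.4] z-tcp 0.0491 pose [ 0.5104  0.0253 -0.0039] res (np.float64(0.0019962058606916924), np.float64(0.0036112168354023987)) tcp local [[-0.02    0.0009]] dyaw 0.0059
[ 0.2 -0.4 -3.5]
False [0.48963095 0.02660908 0.0989765 ] [-0.2  3.6 -4. ] [ 0.85  0.28 -0.04] 16.375
```

View pics/h_de.png

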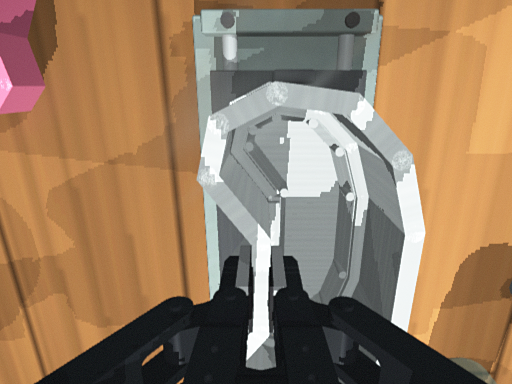

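Tray entered, with a 3.6 N side push toward +y. That agrees with the held-pose reading being 1 mm low in y, so I'll shift +1 mm and continue down to the catches.

Run:
```python
from h import *
H=[.5103,.0263,-.0098]; a=g2w(H,(-.0205,0))+[0,.001]
def rep(s): print(s,robot.get_ee_pos().round(4),robot.get_contact_force().round(1),robot.get_t())
robot.move_l([*a,.099],feed=.02,rot=Rt(-.0139)); rep('shift')
r=robot.move_l([*a,.0935],feed=.02,f_stop=10); rep(r)
r=robot.move_l([*a,.088],feed=.015,f_stop=25); rep(r)
```

```text
shift [0.4898 0.0273 0.0991] [-0.5 -1.2 -3.7] 16.625
False [0.4901 0.0275 0.0934] [ 1.8 -0.2 -6.3] 17.05
True [0.4903 0.0275 0.0897] [-0.5 -0.7 10.1] 17.3917
```

Run:
```python
from h import *
robot.ungrasp(); print(robot.get_contact_force().round(1))
e=robot.get_ee_pos(); robot.move_l([e[0],e[1],.14],feed=.1)
H=[.5103,.0263,-.0098]
q=g2w(H,(0,0)); robot.move_to([*q,.27],Rt(H[2]))
f,zm=wfit('v_de.png',[.5103,.0268,-.0098],.140)
z=np.load('pics/v_de.npz'); im,d,c=z['im'],z['d'],(float(z['f']),float(z['cx']),float(z['cy']),z['T']); P=cloud(d,c)
L=toloc(f,np.nan_to_num(P[...,:2].reshape(-1,2))).reshape(384,512,2)
m=(abs(P[...,2]-.14)<.012)&(abs(SD(L)-.004)<.003)
A=np.c_[L[m],np.ones(m.sum())]; print(m.sum(),np.linalg.lstsq(A,P[m][:,2],rcond=None)[0].round(4))
print(robot.get_t())
```

```text
[0.8 0.1 0.5]
v_de.png z 0.1389 n 4030 [ 0.5103  0.0265 -0.0143] [np.float64(2.19), np.float64(3.79)] t 19.4333
2794 [-0.001   0.0018  0.139 ]
19.4333
```

View pics/v_de.png

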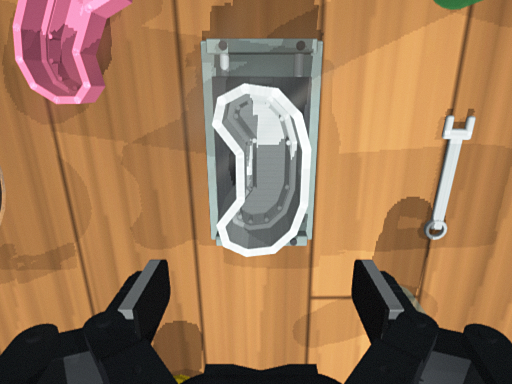

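The deep tray sits at rim z = 0.139, where the bottom rim read 0.087 (true 0.088), and it is level. I'll press both mid-walls to be sure of the catches.

Run:
```python
from h import *
F=[.5103,.0265,-.0125]; R=Rt(F[2])
robot.gripper_close()
for x in (.042,-.021):
    a=g2w(F,(x,0)); robot.move_l([*a,.125],rot=R,feed=.2)
    r=robot.move_l([*a,.1075],feed=.015,f_stop=15)
    print(x,r,robot.get_ee_pos().round(4),robot.get_contact_force().round(1))
    robot.move_l([*a,.125],feed=.1)
a=g2w(F,(0,0)); robot.move_l([*a,.27],feed=.25); robot.ungrasp()
wfit('v2_de.png',F,.140); print(robot.get_t())
p=[.448,.3153,1.3391]
robot.move_to([p[0],p[1],.24],Rt(p[2])); wfit('w2_sh.png',p,.058); print(robot.get_t())
```

```text
0.042 True [0.5525 0.026  0.1127] [-1.5 -0.1  9.4]
-0.021 True [0.4891 0.0268 0.1127] [-2.9  0.1 11.9]
v2_de.png z 0.1389 n 4032 [ 0.5102  0.0264 -0.0147] [np.float64(2.18), np.float64(3.79)] t 25.325
25.325
w2_sh.png z 0.0574 n 2984 [0.448  0.3154 1.3396] [np.float64(2.16), np.float64(3.77)] t 26.5167
26.5167
```

View pics/w2_sh.png

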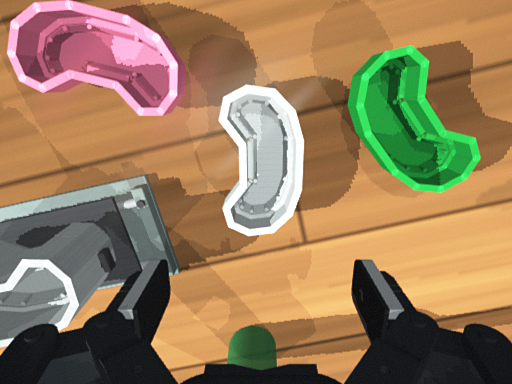

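The shallow tray is at px (258,160). The pink and green trays and the holder corner are clear of the fingers. Next I grasp it.

Run:
```python
from h import *
p=[.448,.3154,1.3394]; R=Rt(p[2]); a=g2w(p,(-.024,0))
robot.move_to([*a,.10],R)
print(robot.move_l([*a,.009],feed=.09,f_stop=6),robot.get_ee_pos())
robot.gripper_close(70); print(robot.get_opening(),robot.get_contact_force().round(1))
robot.move_l([*a,.10],feed=.12); print(robot.get_opening(),robot.get_contact_force().round(1))
held('g_sh.png',p[2])
F=[.5102,.0265,-.012]; b=g2w(F,(-.0205,0))+[0,.001]
robot.move_l([*a,.22],feed=.25)
robot.move_to([*b,.22],Rt(F[2]-.002))
robot.move_l([*b,.158],feed=.12)
held('h_sh.png',F[2]); print(robot.get_contact_force().round(1),robot.get_t())
```

```text
False [0.44283881 0.29226244 0.00945765]
0.00631043542522607 [ 0.1 -0.6  3.4]
0.00647136787466915 [ 0.6  0.4 -2.7]
held n 11027 slope x,y mm/m [-0.8  2.3] z-tcp 0.0484 pose [0.447  0.3119 1.344 ] res (np.float64(0.002064368283525458), np.float64(0.003702700999946151)) tcp local [[-0.0207  0.0004]] dyaw 0.0046
held n 10716 slope x,y mm/m [0.5 0.5] z-tcp 0.048 pose [ 0.5102  0.0267 -0.0044] res (np.float64(0.0020049545617161543), np.float64(0.0035980872341505325)) tcp local [[-0.02    0.0013]] dyaw 0.0076
[ 0.7  0.6 -0.9] 32.3417
```

View pics/h_sh.png

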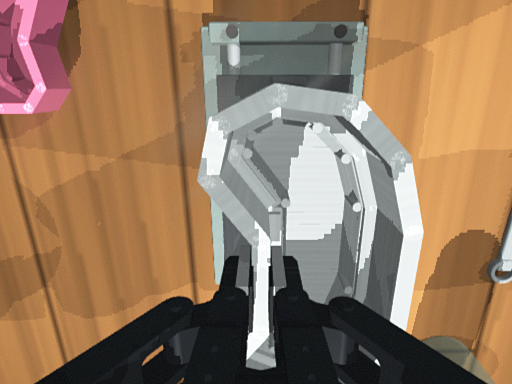

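Run:
```python
from h import *
F=[.5102,.0265,-.012]; b=g2w(F,(-.0205,0))+[0,.0008]
def rep(s): print(s,robot.get_ee_pos().round(4),robot.get_contact_force().round(1),robot.get_t())
for z in (.144,.136,.130,.1215):
    r=robot.move_l([*b,z],feed=.025,f_stop=8 if z>.125 else 10); rep((z,r))
    if r: break
```

```text
(0.144, False) [0.4897 0.0275 0.144 ] [ 0.2  0.2 -1.6] 33.05
(0.136, False) [0.4896 0.0276 0.1358] [-0.5  0.5 -1.7] 33.5167
(0.13, False) [0.4896 0.0276 0.1298] [ 0.3 -1.  -2.3] 33.9083
(0.1215, True) [0.4902 0.0275 0.1266] [-2.7 -0.4 12.8] 34.175
```

Contact came at the expected home height (0.1266) with almost no side force. I'll release and check.

Run:
```python
from h import *
robot.ungrasp(); print(robot.get_contact_force().round(1))
e=robot.get_ee_pos(); robot.move_l([e[0],e[1],.18],feed=.1)
F=[.5102,.0265,-.0145]
robot.move_to([F[0],F[1],.32],Rt(F[2]))
f,zm=wfit('v_sh.png',F,.176)
z=np.load('pics/v_sh.npz'); d,c=z['d'],(float(z['f']),float(z['cx']),float(z['cy']),z['T']); P=cloud(d,c)
L=toloc(f,np.nan_to_num(P[...,:2].reshape(-1,2))).reshape(384,512,2)
m=(abs(P[...,2]-.176)<.012)&(abs(SD(L)-.004)<.003)
A=np.c_[L[m],np.ones(m.sum())]; print(m.sum(),np.linalg.lstsq(A,P[m][:,2],rcond=None)[0].round(4))
robot.gripper_close()
for x in (.042,-.021):
    a=g2w(F,(x,0)); robot.move_l([*a,.165],rot=Rt(F[2]),feed=.25)
    r=robot.move_l([*a,.1435],feed=.02,f_stop=10)
    print(x,r,robot.get_ee_pos().round(4),robot.get_contact_force().round(1))
    robot.move_l([*a,.165],feed=.1)
a=g2w(F,(0,0)); robot.move_l([*a,.30],feed=.25); robot.ungrasp()
wfit('v2_sh.png',F,.176)
q=robot.get_joint_positions(); q[0]=-.9; robot.move_joints(q)
shot('scene','end_s.png'); shot('top','end_t.png'); print(robot.get_t())
import cv2
im=cv2.imread('pics/end_s.png')[80:300,130:400]; cv2.imwrite('pics/end_sz.png',cv2.resize(im,None,fx=2.6,fy=2.6,interpolation=cv2.INTER_CUBIC))
```

```text
[ 0.7  0.4 -0.4]
v_sh.png z 0.1749 n 3695 [ 0.51    0.0262 -0.0134] [np.float64(2.18), np.float64(3.76)] t 36.2833
2562 [-0.0003  0.0022  0.1749]
0.042 True [0.5524 0.0259 0.1486] [-4.1  0.7 11.9]
-0.021 True [0.4892 0.0268 0.1486] [-2.7  0.2 10.3]
v2_sh.png z 0.1749 n 4170 [ 0.51    0.0262 -0.0132] [np.float64(2.2), np.float64(3.78)] t 41.9917
43.7083
```

View pics/end_sz.png

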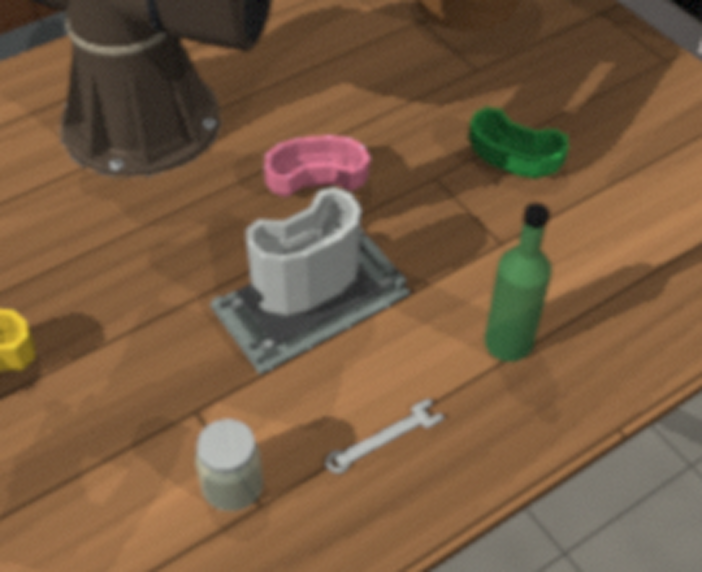

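View pics/end_t.png

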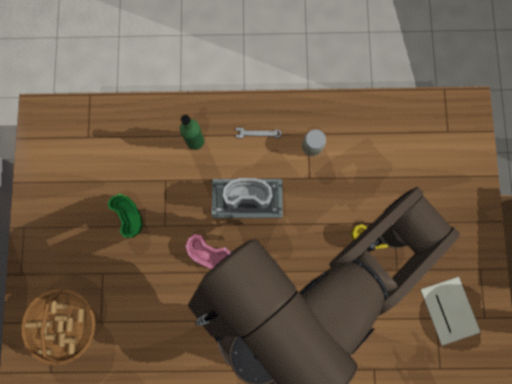

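The stack is tight and level, and the bottle, jar and wrench are where they were. The shallow rim is 36 mm above the deep rim by camera and 35.9 mm by touch, which is home.

```bash
python3 -c "
from h import *
print(robot.get_t(), robot.get_contact_force().round(1)); robot.hand_in()"
```

```text
43.7083 [ 0.6 -0.2 -0.4]
the job is handed in; nothing more can be done
```

Both trays are nested on the rail tray, the deep one first and then the shallow one. I handed the job in at 43.7 s with the arm clear of everything.

- **Deep tray:** I pressed it home past the catches, then pressed again on both mid-walls with about 10 N or more. Both walls stopped at the same height. Its rim reads 139 mm by camera and about 139.6 mm by touch, against 140 mm expected. The wrist camera reads heights about 1 mm low.
- **Shallow tray:** It went in with almost no side force. Its rim is 36 mm above the deep rim by camera and 35.9 mm by touch, which is home. Both mid-walls stopped at the same height, the slope is about 2 mm per metre or less, and its outline is within 0.5 mm and about 0.1° of the deep tray's.
- **Other objects:** In the last pictures the bottle, jar and wrench look unmoved, as do the green and pink look-alikes. The arm partly hid the yellow one in the top view; I never touched it.

**What disagreed:**
- The fingertips are about 26 mm behind the reported TCP, not 8 mm ahead of it as the text says. My first grasp therefore closed on air above the deep tray without moving it. I measured the offset with a light touch on that tray's rim and used it from then on.
- The gripper reads about 6.5 mm on the 8 mm walls.
- The scene and top cameras differ from the wrist camera by up to about 5 mm and 2 mm, so I relied on the wrist camera.

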